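Fit the vial carousel on the sample changer's drive shaft

ROBOT

A 7-joint arm with a two-finger parallel gripper is mounted at the origin on the work surface. World frame = base frame: x ahead of the robot, y to its left, z up, the work surface at z = 0. Lengths are in m, angles in rad, forces in N, time in s.
With the tool pointing down it reaches from about 0.4 to 0.75 m from the base axis. Payload 19.5 kg.
Tool frame: the origin (TCP) lies midway between the tips of the shut fingers; the grasp point (between the pads) lies bot.grip_depth behind it (bot.grip_depth is the distance from the TCP to the grasp point, in m); z points along the fingers, y is the line along which they close (so a half turn about z gives the same grasp; the last joint's range is limited). The gripper opens to 85 mm and grips with 20 to 120 N. Pads are 22 mm wide; open, the fingers measure 114 mm over their backs; the gripper's body (76 mm by 85 mm) begins 54 mm behind the grasp point. The pads swing forward as they close: fully open they stand 13 mm farther back than shut.
Start: joints at [-1.365, 0.707, -0.028, 1.485, 0.022, 0.951, -0.075], TCP at [0.141, 0.557, 0.231] pointing down, gripper open.
Joint ranges: [-2.71, 2.71], [-0.32, 2.16], [-1.57, 1.52], [0, 2.45], [-1.46, 4.6], [0, 2.02], [-2.83, 2.83]. Speed limits (rad/s): [1.89, 1.89, 2.57, 2.57, 3.01, 3.01, 3.01].

INTERFACE

Orientations are given as a unit quaternion [x, y, z, w].
In Python, from workcell import telemetry, camera, order, nets, bot gives the robot as it stands.
- The arm moves only by the shell command python3 -m creep 'ROWS' [FORCE]. ROWS is JSON, one flat list of numbers, 7 for each row, row after row: the shift along the tool's x, y, z in units of 30 mm (1.0 is 30 mm), then the turn, a rotation vector about the tool's x, y, z in degrees, then the opening, from 0 (shut) to 1 (fully open). A call has exactly 10 rows; each row is the pose to reach, as a shift and turn from the pose commanded when the call began, along the tool's axes at that moment; what a row does not reach only later rows make up. A row lasts 1/8 s, in which the tool goes at most 62.5 mm and 10.7 degrees, less where a joint would pass 70% of its speed; a pose out of reach is approached as far as the arm can. A call with a gripper value outside its range is refused whole. The fingers move at their own pace and stop on an object; FORCE is the grip in N (left out, the last holds). Time passes only in rows, so rows that repeat a pose let the fingers close, or fill a call up. It gives the time, the measured TCP pose, the force, the opening and the grip force at its end, in the units of the state.
- telemetry.sense(): the state, without advancing time (a new reading comes with each control period).
- camera(name): name is "scene" or "top"; returns a dict with "frame" (420x560x3 uint8, red, green, blue), "range_z" (420x560 float32, m along the optical axis (not along the pixel's ray), 0 where there is no reading), "mtx" (3x3 intrinsics, pixels), "eye" and "attitude" of the camera in the world. Camera axes: x right, y down, z forward; pixel columns grow to the right and rows downward; lengths in m; the calibration is good to about 2 mm. A picture is of the moment at which its call begins.
- order.hand_in(): hands the job in; it is judged then, once.
Trained networks look in the newest picture that a camera, given by its name, has taken for a name from the list of things; names that differ only in an ending like _2 or _b are one class to them, and where a whole thing is asked for, a point or a joint stands for the part that bears it (a point fixed in the world has none). Each returns a list of dicts, best first, with "p" (0 to 1); they miss things now and then, are a little off and sometimes report something else, mostly with a low value. They report only what shows in the picture. A call takes as long as a camera call. They do not tell look-alikes from the thing itself.
- nets.search_frame(camera, target): "rect" ([left, top, right, bottom] in pixels, round what is visible of it).
- nets.masks_of(camera, target): "region" (420x560 bool, what is visible of it) and "rect" ([left, top, right, bottom] in pixels, round what is visible of it).
- nets.place_of(camera, target): "position" ([column, row] in pixels: a listed point, or the origin of a listed thing).
The state is a dict: "time": time; "joints": joint angles; "qvel": joint speeds; "joint_torque": joint torques, N m; "position": TCP position; "eef_rot": TCP orientation; "contact_force": force on the tool from outside, world axes, zero at the start; "ft_torque": the same for the moment, N m; "gripper_width": finger opening in m; "gripper_force": force on a finger pad.
Only numpy, scipy, OpenCV 4.12 (cv2) and the standard library are available. Lean on these libraries where they do the work, as an engineer would, in place of code of your own. Each camera call takes 0.05 s, during which the arm holds its last target. There are 200 camera calls.

TASK

Lift the round vial carousel off its white ring stand by its bar handle and fit it on the drive shaft of the sample changer: lower it over the shaft, turn it under light pressure until the slot in its hub finds the shaft's drive tang and it drops, and push it fully home so that it sits level on the seat; then let go. The changer is delicate, so do it gently (never bear on it with more than about 15 N), and leave the bottle, vial tray and jar on the bench as they are.

Things in the scene. Friction and masses are not known exactly. Their poses are not given: they have to be found in the camera images.
- carousel: loose grey vial carousel, 0.28 to 0.46 kg. Origin: centre of its hub's underside; z up, its axis. Square hub 36 x 36 mm, 26 mm high; over it the disc. In the hub's underside: a blind round bore 15.5 mm across, 26 mm deep, and a slot 9.5 mm wide, 10 mm deep right across along the carousel's x (parallel to the handle; fits either way round). At the start the origin is 6 mm above the bench.
- disc (a point): centre of the disc's top, 36 mm above the carousel's origin. The disc is 120 mm across and 10 mm thick, flat, with 16 painted-flat vial spots; at the start its underside rests on the stand's rim.
- handle (a point): middle of the carousel's upright aluminium bar handle, 58 mm above the carousel's origin. The bar is 40 mm long along the carousel's x, 14 mm thick along its y, 44 mm high (36 to 80 mm above the origin). Grasp it from above across the 14 mm, fingertips just over the disc.
- stand: fixed white ring stand, upright tube 84 mm outside, 60 mm inside, 32 mm high, in which the carousel's hub hangs. Origin: centre of its underside, on the bench; z up.
- changer: fixed sample changer: white, grey-topped box 190 x 190 mm, 48 mm high. Origin: centre of its underside, on the bench; z up, axes along its sides. The upright drive shaft stands on its centre: seat, tang, pilot, from below upward. A motor brake holds the shaft; it slips only above about 0.18 N m. Seat and shaft are spring-mounted together: they give way downward from about 5 N, then 1 mm per 2.5 N, to a hard stop at 5 mm (about 16 N).
- seat (a point): centre of the top of the round dark steel seat (46 mm across), on the shaft's axis, 56 mm above the bench: the carousel's origin comes here when home. Axes as the changer's.
- tang_top (a point): on the shaft's axis, top of the steel tang (crossbar 30 mm long, 8 mm wide, 9 mm high), 65 mm above the bench. The tang may stand anywhere from 0.15 to 1.45 rad counter-clockwise (from above) of the changer's x axis; its angle is not reported (this point has the changer's axes). Out of line, the hub stands on the tang; within about 0.05 rad of in line, it can drop the 9 mm to the seat.
- shaft_tip (a point): tip of the shaft's round pilot, 80.5 mm above the bench. The pilot is 14 mm across, stands on the tang, 15.5 mm high, its last 5 mm tapered to 7 mm.
- column (a point): top of the changer's thin needle column, 139 mm above the bench, at x +75, y +78 mm in the changer's frame: an 18 mm post with a 30 mm square head. Keep clear of it.
- reagent: bottle, 60 mm across, 115 mm high, blue cap, loose on the bench: leave alone. Origin: centre of its underside.
- vial_tray: empty grey divided tray 85 x 60 x 35 mm, loose: leave alone. Origin: centre of its underside.
- jar: amber jar, 52 mm across, 60 mm high, loose: leave alone. Origin: centre of its underside.
Mind the look-alikes: they are no part of the job. What is shaped like the carousel but pink, red or yellow is not meant.

How it is judged:
On the way:
1. the carousel has been lifted clear of its stand (height (world z) of carousel above 0.05 m), for 0.2 s.
At the end, for the whole second after the job is handed in: The carousel is home on the changer: its origin within 3 mm of the seat's centre in height and sideways, level within 0.05 rad, at rest (z of carousel in the frame of seat between -0.003 and 0.003 m and horizontal distance between carousel and seat below 0.003 m and angle between carousel's own z axis and vertical below 0.05 rad and linear speed of carousel below 0.01 m/s and angular speed of carousel below 0.1 rad/s); the robot touches nothing.
It fails at once if the carousel bears on the sample changer or its shaft with more than 35 N (contact force between carousel and changer above 35 N).
It fails at once if the robot itself bears on the sample changer with more than 15 N (contact force between any of the fingers, the arm and changer above 15 N).
It fails at once if the bottle, vial tray or jar is moved by more than 20 mm (distance of any of reagent, vial_tray, jar from where it was at the start of the episode above 0.02 m).
It also fails if it takes over 72 s, if anything falls off the work surface, if the arm or the gripper's body presses on something with over 40 N, if the wrist force passes 120 N, or if a joint passes its speed limit or range.

## Working session

There is one attempt and no reset: what is moved stays moved. The work goes in short steps, Python scripts to look and compute and a shell command to move; the robot and the scene stay as the last step left them, time stands still between calls to the robot, and variables do not carry over. Pictures are saved under pics/ and viewed, at most 10 in all, crops included, and the job is handed in when it is done.

```bash
mkdir -p pics; cat > h.py <<'E'
import numpy as np,cv2
from scipy.spatial.transform import Rotation as R
from workcell import telemetry,camera,order,nets,bot
def Rm(c):
    a=np.array(c["attitude"],float); return a if a.shape==(3,3) else R.from_quat(a).as_matrix()
def cloud(c):
    K=np.array(c["mtx"]);z=c["range_z"];v,u=np.mgrid[:z.shape[0],:z.shape[1]]
    p=np.stack([(u-K[0,2])/K[0,0]*z,(v-K[1,2])/K[1,1]*z,z],-1)
    return p@Rm(c).T+np.array(c["eye"])
def ray(c,uv,h):
    K=np.array(c["mtx"]);d=Rm(c)@np.array([(uv[0]-K[0,2])/K[0,0],(uv[1]-K[1,2])/K[1,1],1]);e=np.array(c["eye"])
    return e+d*(h-e[2])/d[2]
E
python3 - <<'E'
from h import *
H=dict(carousel=.006,disc=.042,handle=.064,stand=0,seat=.056,tang_top=.065,shaft_tip=.0805,column=.139,changer=0,reagent=0,vial_tray=0,jar=0)
ims=[]
for n in("top","scene"):
    c=camera(n);ims.append(c["frame"]);print(n,np.round(c["eye"],3),np.round(c["mtx"],0).tolist(),np.round(Rm(c),2).tolist())
    for t,h in H.items():
        for d in nets.place_of(n,t)[:4]:
            print(t,np.round(d["position"],1),round(d["p"],2),np.round(ray(c,d["position"],h),3))
for n,i in zip(("top","scene"),ims): cv2.imwrite(f"pics/{n}0.png",i[:,:,::-1])
print(telemetry.sense(),bot.grip_depth)
E
```

```text
top [0.431 0.08  1.215] [[407.0, 0.0, 281.0], [0.0, 407.0, 208.0], [0.0, 0.0, 1.0]] [[0.01, -1.0, 0.07], [-1.0, -0.01, 0.01], [-0.01, -0.07, -1.0]]
carousel [173.6 152. ] 0.97 [0.674 0.414 0.006]
carousel [231.1 153.9] 0.93 [0.67  0.24  0.006]
carousel [235.  209.4] 0.81 [0.503 0.225 0.006]
carousel [252.3 272.3] 0.75 [0.318 0.17  0.006]
disc [165.5 147.4] 0.9 [0.68  0.428 0.042]
disc [178.  208.7] 0.78 [0.501 0.386 0.042]
disc [253.8 278.2] 0.7 [0.305 0.163 0.042]
disc [225.6 152.9] 0.62 [0.666 0.252 0.042]
handle [179.  207.1] 0.96 [0.504 0.377 0.064]
handle [254.7 281.2] 0.86 [0.299 0.158 0.064]
handle [237. 210.] 0.71 [0.498 0.212 0.064]
handle [162.  142.9] 0.7 [0.688 0.432 0.064]
seat [391.  195.7] 0.95 [ 0.545 -0.226  0.056]
seat [386.3 202.1] 0.51 [ 0.527 -0.213  0.056]
tang_top [390.6 196.9] 0.76 [ 0.541 -0.223  0.065]
shaft_tip [394.4 199.1] 0.6 [ 0.534 -0.229  0.081]
column [372.3 167.7] 0.82 [ 0.612 -0.155  0.139]
changer [387.3 199.8] 0.61 [ 0.539 -0.23   0.   ]
reagent [307.8 227.5] 0.91 [0.452 0.007 0.   ]
vial_tray [309.2 181.9] 0.89 [0.589 0.004 0.   ]
jar [391.8 197
[... 1336 characters left out ...]
36471728,  0.70653098, -0.02762969,  1.48458352,  0.02197633,
        0.95090278, -0.07550044]), 'qvel': array([ 0.00057495, -0.00047994,  0.00112436, -0.00121434,  0.00093207,
       -0.0002881 , -0.00037767]), 'joint_torque': array([ 5.75166578e-04, -8.83000588e+01,  1.23424117e+00, -2.36400193e+01,
        1.70025509e-02,  1.56723025e-03, -1.18324506e-04]), 'position': array([0.14099127, 0.55742324, 0.23125381]), 'eef_rot': array([ 1.23578738e-01,  9.92334768e-01, -5.93453044e-05, -2.81370831e-05]), 'contact_force': array([-0.42465438,  0.35191033,  0.07078332]), 'ft_torque': array([-0.01798047,  0.05244477,  0.00566382]), 'gripper_force': 0.0, 'gripper_width': 0.08545329657885804} 0.0187
```

View pics/top0.png

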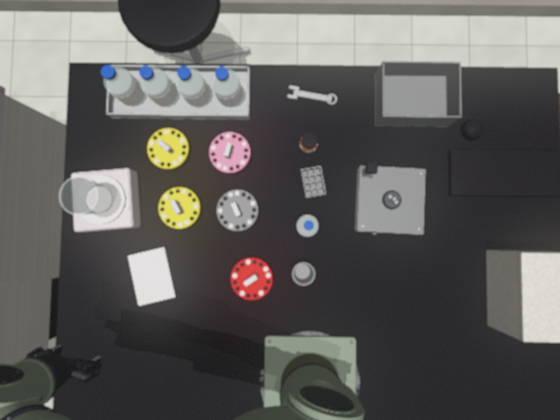

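View pics/scene0.png

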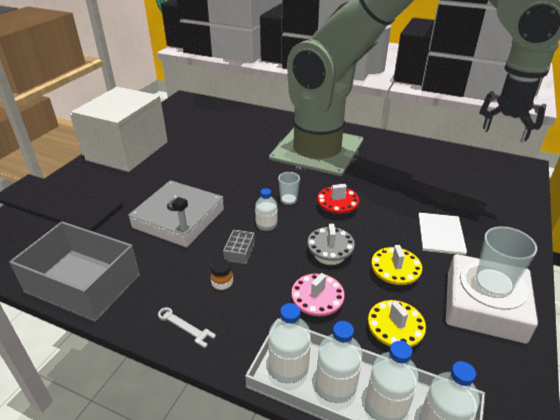

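Candidates (top view): yellow (167,148), pink (230,152), yellow (179,208), grey (237,210), red (251,279). Only the one at (237,210) is grey and sits on a ring stand (scene view 330,243), so it is the carousel. I'll confirm it in a crop and measure it from the depth image.

```bash
python3 - <<'E'
from h import *
crops=[]
def info(P):
    P=P.astype(np.float32); 
    r=cv2.minAreaRect(P[:,:2]*1000); return len(P),np.round(r[0],1),np.round(r[1],1),round(r[2],1)
for n in("top","scene"):
    c=camera(n);X=cloud(c);ok=c["range_z"]>0
    def sel(cx,cy,rad,z0,z1): 
        m=ok&(np.hypot(X[...,0]-cx,X[...,1]-cy)<rad)&(X[...,2]>z0)&(X[...,2]<z1);return X[m]
    h=sel(.502,.213,.04,.076,.1);d=sel(.502,.213,.075,.036,.050)
    print(n,"handle",info(h),np.round(np.median(h,0),4),"disc",info(d),cv2.minEnclosingCircle((d[:,:2]*1000).astype(np.float32)))
    b=ok&(abs(X[...,0]-.537)<.14)&(abs(X[...,1]+.225)<.14)&(X[...,2]>.04)&(X[...,2]<.052);print("box",info(X[b]),np.median(X[b][:,2]))
    for z0,z1 in((.053,.061),(.061,.07),(.072,.09)):
        s=sel(.537,-.225,.045,z0,z1)
        if len(s)>2: print(z0,info(s),np.round(s.mean(0),4))
    q=sel(.612,-.15,.04,.12,.16)
    if len(q)>2: print("col",info(q))
    for (u,v,w) in([(237,210,28),(392,200,22)] if n=="top" else [(330,240,35),(178,205,30)]):
        crops.append(cv2.resize(c["frame"][v-w:v+w,u-w:u+w],(290,290),interpolation=cv2.INTER_CUBIC))
cv2.imwrite("pics/crop1.png",np.vstack([np.hstack(crops[:2]),np.hstack(crops[2:])])[:,:,::-1])
E
```

```text
top handle (77, array([500.4, 214.6]), array([39.7, 13.9]), 24.9) [0.4998 0.2149 0.0854] disc (1227, array([500.9, 215. ]), array([117.4, 116.6]), 46.2) ((500.6121520996094, 214.9092254638672), 59.96458053588867)
box (3930, array([ 536.6, -229.3]), array([191.3, 190.1]), 87.7) 0.04762299952431093
0.053 (140, array([ 535.5, -227. ]), array([47.3, 62. ]), 38.3) [ 0.5364 -0.2269  0.056 ]
0.061 (25, array([ 534.1, -226.5]), array([30.1, 15.7]), 43.9) [ 0.5361 -0.2278  0.0651]
0.072 (20, array([ 536.1, -228.1]), array([11.6, 11.6]), 40.8) [ 0.5362 -0.2282  0.0787]
col (141, array([ 613.4, -153.6]), array([28.5, 30.2]), 0.2)
scene handle (72, array([500.3, 218. ]), array([39.4, 14. ]), 24.7) [0.5043 0.219  0.0846] disc (1086, array([498.1, 217.7]), array([119.7, 118.2]), 16.9) ((497.9521484375, 215.41090393066406), 62.39145278930664)
box (2552, array([ 532.3, -227. ]), array([193.9, 195. ]), 87.7) 0.04772352325323803
0.053 (26, array([ 542.7, -241.9]), array([42.7, 10.2]), 30.4) [ 0.5427 -0.2404  0.056 ]
0.072 (16, array([ 534.9, -227.9]), array([10.3, 11.2]), 14.8) [ 0.5351 -0.2269  0.0774]
col (172, array([ 611.4, -152.3]), array([32.1, 33.1]), 88.2)
```

View pics/crop1.png

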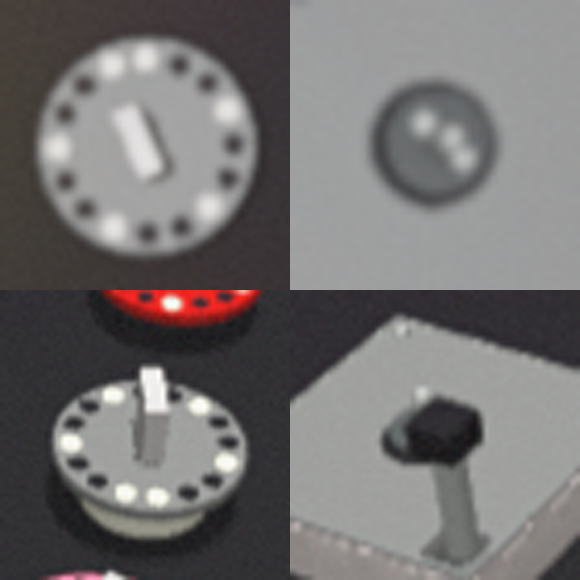

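The crop shows a grey disc with an aluminium handle on the white ring (top-left and bottom-left), so grey it is. The tang highlights run from upper left to lower right, at about 45–50° in world. The measurements:
- **Carousel:** (0.500, 0.2155), handle at 24.9°.
- **Seat:** (0.536, -0.228).

Now I'll approach.

```bash
python3 -m creep '[-1.4,-0.8,0,0,0,10,0.6, -2.8,-1.6,0,0,0,20,0.6, -4.3,-2.4,0,0,0,30,0.6, -5.8,-3.2,0,0,0,40,0.6, -7.2,-4,0,0,0,50,0.6, -8.6,-4.9,0,0,0,60,0.6, -10.1,-5.7,0,0,0,70,0.6, -11.5,-6.5,0.5,0,0,80,0.6, -13,-7.3,1,0,0,90,0.6, -14.4,-8.1,1.5,0,0,100,0.6]' 40; cat > w.py <<'E'
from h import *
import sys
# usage: w.py x y z yaw_of_tool_y(deg): rows-units of shift & turn from present pose
s=telemetry.sense();r=R.from_quat(s["eef_rot"]);M=r.as_matrix()
t=np.array([float(a) for a in sys.argv[1:4]]);yw=np.deg2rad(float(sys.argv[4]))
y=np.array([np.cos(yw),np.sin(yw),0]);z=np.array([0,0,-1.]);T=np.c_[np.cross(y,z),y,z]
print("shift",np.round(M.T@(t-s["position"])/.03,2),"turn",np.round(np.rad2deg(R.from_matrix(M.T@T).as_rotvec()),2),"pos",np.round(s["position"],4),"yaw",round(np.rad2deg(np.arctan2(M[1,1],M[0,1])),2),"F",np.round(s["contact_force"],2),"t",s["time"],"j7",s["joints"][6])
E
python3 w.py .5005 .2155 .05 -65.1
```

```text
time: 2.65
position: [0.5014, 0.2147, 0.1859]
eef_rot: [0.841, 0.541, 0.0, 0.0]
contact_force: [-0.1, 0.5, 0.8]
gripper_width: 0.0514
gripper_force: 0.0
shift [ 0.01 -0.04  4.53] turn [ 1.000e-02 -2.000e-02  4.058e+01] pos [0.5014 0.2147 0.1859] yaw -24.52 F [-0.09  0.52  0.85] t 2.65 j7 -0.5408684668219012
```

```bash
python3 -m creep '[0,-0.05,0.3,0,0,10,0.6, 0,-0.05,0.8,0,0,20,0.6, 0,-0.05,1.2,0,0,30,0.6, 0,-0.05,1.6,0,0,40.6,0.6, 0,-0.05,2.3,0,0,40.6,0.6, 0,-0.05,3,0,0,40.6,0.6, 0,-0.05,3.7,0,0,40.6,0.6, 0,-0.05,4.3,0,0,40.6,0.6, 0,-0.05,4.6,0,0,40.6,0.6, 0,-0.05,4.6,0,0,40.6,0.6]' 60; python3 w.py .5005 .2155 .047 -65.1; python3 - <<'E'
from h import *
c=camera("scene")
cv2.imwrite("pics/g1.png",cv2.resize(c["frame"][160:300,240:420],(720,560))[:,:,::-1])
E
```

```text
time: 3.9
position: [0.4988, 0.2164, 0.0481]
eef_rot: [0.976, 0.218, -0.0, 0.0]
contact_force: [-0.1, 0.3, 0.8]
gripper_width: 0.0511
gripper_force: 0.0
shift [0.04 0.05 0.04] turn [0.   0.03 0.3 ] pos [0.4988 0.2164 0.0481] yaw -64.8 F [-0.14  0.26  0.84] t 3.9 j7 -0.9283490730894726
```

View pics/g1.png

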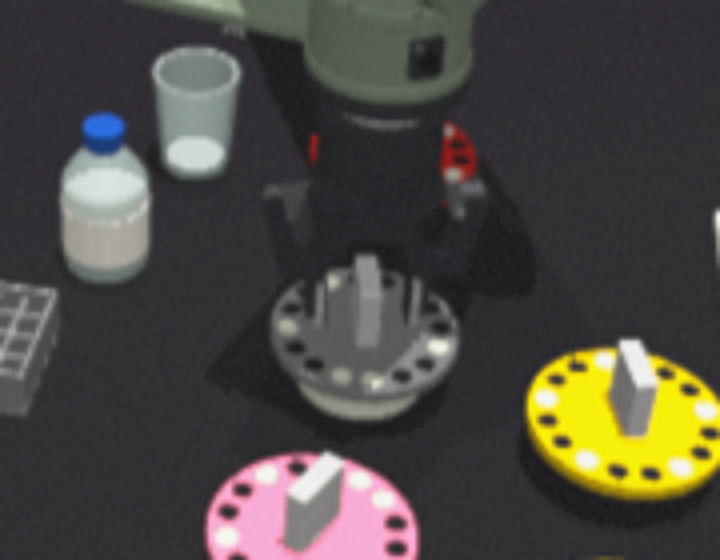

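The fingers (about (320,300) and (415,295) in this crop) straddle the grey handle just over the disc. Next I'll close and lift.

```bash
python3 -m creep '[0.05,0.05,0,0,0,0.3,0.35, 0.05,0.05,0,0,0,0.3,0, 0.05,0.05,0,0,0,0.3,0, 0.05,0.05,0,0,0,0.3,0, 0.05,0.05,0,0,0,0.3,0, 0.05,0.05,0,0,0,0.3,0, 0.05,0.05,0,0,0,0.3,0, 0.05,0.05,-0.3,0,0,0.3,0, 0.05,0.05,-0.8,0,0,0.3,0, 0.05,0.05,-1.3,0,0,0.3,0]' 80; python3 w.py .5005 .2155 .21 -65.1
```

```text
time: 5.2
position: [0.5009, 0.2158, 0.0886]
eef_rot: [0.976, 0.216, 0.0, 0.0]
contact_force: [0.9, -0.3, -3.7]
gripper_width: 0.0128
gripper_force: 77.9
shift [-0.02  0.   -4.05] turn [ 0.01 -0.02  0.  ] pos [0.5009 0.2158 0.0886] yaw -65.1 F [ 0.91 -0.28 -3.74] t 5.2 j7 -0.969052181645102
```

```bash
python3 -m creep '[0,0,-1.2,0,0,0,0, 0,0,-2.4,0,0,0,0, -0.1,0.3,-3.4,0,0,0,0, -0.4,1.2,-4,0,0,0,0, -0.9,2.4,-4,0,0,-2,0, -1.3,3.6,-4,0,0,-4,0, -1.8,4.8,-4,0,0,-6,0, -2.2,6,-4,0,0,-8,0, -2.7,7.2,-4,0,0,-10,0, -3.1,8.4,-4,0,0,-13,0]' && python3 w.py .5365 -.228 .21 -52
```

```text
time: 6.45
position: [0.5224, -0.0534, 0.2083]
eef_rot: [0.946, 0.325, 0.0, 0.0]
contact_force: [0.2, 0.1, -3.5]
gripper_width: 0.0131
gripper_force: 78.3
shift [-3.21  4.88 -0.06] turn [ 0.03 -0.   -0.04] pos [ 0.5224 -0.0534  0.2083] yaw -52.04 F [ 0.24  0.15 -3.47] t 6.45 j7 -0.44725222271733733
```

```bash
python3 -m creep '[-0.6,0.8,0,0,0,0,0, -1.2,1.8,0,0,0,0,0, -1.8,2.8,0,0,0,0,0, -2.4,3.7,0,0,0,0,0, -2.9,4.4,0,0,0,0,0, -3.2,4.9,0,0,0,0,0, -3.2,4.9,0.6,0,0,0,0, -3.2,4.9,1.2,0,0,0,0, -3.2,4.9,1.6,0,0,0,0, -3.2,4.9,1.6,0,0,0,0]' && python3 w.py .5365 -.228 .137 -52; cat > m.py <<'E'
from h import *
from scipy.optimize import least_squares
import sys
s=telemetry.sense();p=s["position"];zt=p[2]-.0415+.036
for n in("top","scene"):
    c=camera(n);X=cloud(c);m=(c["range_z"]>0)&(np.hypot(X[...,0]-p[0],X[...,1]-p[1])<.07)&(abs(X[...,2]-zt)<.006)
    P=X[m]
    if len(P)<50: print(n,len(P));continue
    A=np.c_[P[:,:2],np.ones(len(P))];k=np.linalg.lstsq(A,P[:,2],rcond=None)[0]
    # disc edge: outermost point per angular bin, circle of r=.06
    a=np.arctan2(P[:,1]-p[1],P[:,0]-p[0]);rr=np.hypot(P[:,0]-p[0],P[:,1]-p[1]);E=[]
    for b in np.linspace(-np.pi,np.pi,61)[:-1]:
        q=(a>=b)&(a<b+.105)
        if q.any() and rr[q].max()>.05: E.append(P[q][rr[q].argmax(),:2])
    E=np.array(E)
    f=least_squares(lambda v:np.hypot(*(E-v[:2]).T)-.0595,p[:2],loss="soft_l1",f_scale=.001)
    print(n,len(P),len(E),"centre",np.round(f.x,4),"minus TCP",np.round(f.x-p[:2],4),"top z",round(float(np.median(P[:,2])),4),"tilt",np.round(k[:2],3))
    cv2.imwrite(f"pics/m_{n}_{s['time']:.2f}.png",c["frame"][:,:,::-1])
E
python3 m.py
```

```text
time: 7.7
position: [0.537, -0.2267, 0.1591]
eef_rot: [0.946, 0.325, -0.0, -0.0]
contact_force: [0.4, 0.3, -3.1]
gripper_width: 0.0134
gripper_force: 78.2
shift [-0.04  0.02  0.74] turn [-0.04  0.03 -0.09] pos [ 0.537  -0.2267  0.1591] yaw -52.09 F [ 0.37  0.33 -3.13] t 7.7 j7 -0.18783613514576825
top 576 30 centre [ 0.5379 -0.2306] minus TCP [ 0.0008 -0.004 ] top z 0.1519 tilt [0.007 0.012]
scene 745 53 centre [ 0.5364 -0.228 ] minus TCP [-0.0006 -0.0013] top z 0.1526 tilt [-0.006 -0.003]
```

```bash
python3 w.py .5358 -.2252 .1195 -52; python3 -m creep '[0,0,0.2,0,0,0,0, 0,0,0.4,0,0,0,0, 0,0,0.6,0,0,0,0, 0,0,0.6,0,0,0,0, 0,0,0.6,0,0,0,0, 0,0,0.6,0,0,0,0, 0,0,0.6,0,0,0,0, 0,0,0.6,0,0,0,0, 0,0,0.6,0,0,0,0, 0,0,0.6,0,0,0,0]'; python3 w.py .5358 -.2252 .1195 -52;
```

```text
shift [-0.01 -0.08  1.35] turn [ 0.04 -0.01 -0.09] pos [ 0.5374 -0.227   0.16  ] yaw -52.09 F [ 0.22 -0.42 -3.33] t 7.8 j7 -0.18791167545357593
time: 9.05
position: [0.5372, -0.2269, 0.1413]
eef_rot: [0.946, 0.325, -0.0, 0.0]
contact_force: [0.4, -0.1, -3.2]
gripper_width: 0.0132
gripper_force: 78.4
shift [-0.   -0.07  0.73] turn [ 0.01  0.01 -0.1 ] pos [ 0.5372 -0.2269  0.1413] yaw -52.1 F [ 0.42 -0.13 -3.16] t 9.05 j7 -0.17652913274553628
```

```bash
python3 -m creep '[0,-0.07,0.1,0,0,0,0, 0,-0.07,0.3,0,0,0,0, 0,-0.07,0.45,0,0,0,0, 0,-0.07,0.55,0,0,0,0, 0,-0.07,0.6,0,0,0,0, 0,-0.07,0.65,0,0,0,0, 0,-0.07,0.7,0,0,0,0, 0,-0.07,0.75,0,0,0,0, 0,-0.07,0.75,0,0,0,0, 0,-0.07,0.75,0,0,0,0]'; python3 w.py .5358 -.2252 .1195 -52;
```

```text
time: 10.3
position: [0.5359, -0.2253, 0.1189]
eef_rot: [0.946, 0.325, -0.0, 0.0]
contact_force: [0.0, 0.0, -2.6]
gripper_width: 0.0131
gripper_force: 78.4
shift [ 0.   -0.   -0.02] turn [ 0.01  0.01 -0.1 ] pos [ 0.5359 -0.2253  0.1189] yaw -52.1 F [ 0.02  0.02 -2.62] t 10.3 j7 -0.16280146643635335
```

```bash
python3 -m creep '[0,0,0.03,0,0,0,0, 0,0,0.06,0,0,0,0, 0,0,0.09,0,0,0,0, 0,0,0.12,0,0,0,0, 0,0,0.15,0,0,0,0, 0,0,0.18,0,0,0,0, 0,0,0.2,0,0,0,0, 0,0,0.22,0,0,0,0, 0,0,0.22,0,0,0,0, 0,0,0.22,0,0,0,0]'; python3 w.py .5358 -.2252 .1065 -52;
```

```text
time: 11.55
position: [0.5358, -0.2253, 0.1122]
eef_rot: [0.946, 0.325, -0.0, 0.0]
contact_force: [-0.3, 0.4, -3.9]
gripper_width: 0.0129
gripper_force: 78.4
shift [ 0.   -0.    0.19] turn [-0.    0.01 -0.1 ] pos [ 0.5358 -0.2253  0.1122] yaw -52.1 F [-0.33  0.39 -3.9 ] t 11.55 j7 -0.1588555174921524
```

```bash
python3 -m creep '[0,0,0.04,0,0,0,0, 0,0,0.08,0,0,0,0, 0,0,0.11,0,0,0,0, 0,0,0.14,0,0,0,0, 0,0,0.16,0,0,0,0, 0,0,0.18,0,0,0,0, 0,0,0.2,0,0,0,0, 0,0,0.22,0,0,0,0, 0,0,0.22,0,0,0,0, 0,0,0.22,0,0,0,0]'; python3 w.py .5358 -.2252 .1065 -52;
```

```text
time: 12.8
position: [0.5359, -0.2253, 0.1058]
eef_rot: [0.946, 0.325, 0.0, 0.0]
contact_force: [-1.7, 1.8, 5.2]
gripper_width: 0.013
gripper_force: 79.6
shift [-0.   -0.01 -0.02] turn [ 0.02 -0.   -0.1 ] pos [ 0.5359 -0.2253  0.1058] yaw -52.1 F [-1.67  1.82  5.19] t 12.8 j7 -0.15494727744889503
```

```bash
python3 -m creep '[0,-0.02,0,0,0,-1,0, 0,-0.02,0,0,0,-2,0, 0,-0.02,0,0,0,-3,0, 0,-0.02,0,0,0,-4,0, 0,-0.02,0,0,0,-5,0, 0,-0.02,0,0,0,-6,0, 0,-0.02,0,0,0,-7,0, 0,-0.02,0,0,0,-8,0, 0,-0.02,0,0,0,-8,0, 0,-0.02,0,0,0,-8,0]'; python3 w.py .5358 -.2252 .1065 -44; python3 -c "
from h import *;print(telemetry.sense()['ft_torque'])"
```

```text
time: 14.05
position: [0.5354, -0.2247, 0.1056]
eef_rot: [0.921, 0.39, -0.0, -0.0]
contact_force: [-0.9, -0.4, -3.7]
gripper_width: 0.0133
gripper_force: 78.3
shift [-0.    0.02 -0.03] turn [-0.02  0.01 -0.11] pos [ 0.5354 -0.2247  0.1056] yaw -44.11 F [-0.92 -0.38 -3.73] t 14.05 j7 -0.05578244197954826
[-0.02559761  0.1817395   0.07830177]
```

```bash
python3 -m creep '[0,0,0.03,0,0,0,0, 0,0,0.06,0,0,0,0, 0,0,0.09,0,0,0,0, 0,0,0.12,0,0,0,0, 0,0,0.12,0,0,0,0, 0,0,0.12,0,0,0,0, 0,0,0.12,0,0,0,0, 0,0,0.12,0,0,0,0, 0,0,0.12,0,0,0,0, 0,0,0.12,0,0,0,0]'; python3 w.py .5358 -.2252 .1065 -44; python3 -c "
from h import *;print(telemetry.sense()['ft_torque'])"
```

```text
time: 15.3
position: [0.5355, -0.2248, 0.102]
eef_rot: [0.921, 0.39, -0.0, 0.0]
contact_force: [-1.2, -1.0, -3.9]
gripper_width: 0.0133
gripper_force: 78.4
shift [-0.    0.02 -0.15] turn [ 0.    0.01 -0.1 ] pos [ 0.5355 -0.2248  0.102 ] yaw -44.1 F [-1.23 -1.   -3.91] t 15.3 j7 -0.05377627923935282
[-0.0910338   0.192719   -0.05018019]
```

Dropping freely along the tang; on toward the seat.

```bash
python3 -m creep '[0,0,0.03,0,0,0,0, 0,0,0.06,0,0,0,0, 0,0,0.09,0,0,0,0, 0,0,0.12,0,0,0,0, 0,0,0.14,0,0,0,0, 0,0,0.16,0,0,0,0, 0,0,0.18,0,0,0,0, 0,0,0.18,0,0,0,0, 0,0,0.18,0,0,0,0, 0,0,0.18,0,0,0,0]'; python3 w.py .5358 -.2252 .097 -44; python3 -c "
from h import *;print(telemetry.sense()['ft_torque'])"
```

```text
time: 16.55
position: [0.5355, -0.2249, 0.0968]
eef_rot: [0.921, 0.39, 0.0, 0.0]
contact_force: [-2.7, 0.6, 6.0]
gripper_width: 0.0132
gripper_force: 79.7
shift [-0.    0.01 -0.01] turn [ 0.01 -0.   -0.1 ] pos [ 0.5355 -0.2249  0.0968] yaw -44.1 F [-2.75  0.59  6.  ] t 16.55 j7 -0.0509244995973719
[0.12514934 0.60937751 0.00087796]
```

```bash
python3 -m creep '[0,0,-0.04,0,0,0,0, 0,0,-0.05,0,0,0,0, 0,0,-0.05,0,0,0,0.1, 0,0,-0.05,0,0,0,0.2, 0,0,-0.05,0,0,0,0.4, 0,0,-0.05,0,0,0,0.6, 0,0,-0.05,0,0,0,0.6, 0,0,-0.05,0,0,0,0.6, 0,0,-0.3,0,0,0,0.6, 0,0,-0.6,0,0,0,0.6]'; python3 -m creep '[0,0,-0.6,0,0,0,0.6, 0,0,-1.2,0,0,0,0.6, 0,0,-2,0,0,0,0.6, 0,0,-2.8,0,0,0,0.6, 0,0,-3.5,0,0,0,0.6, -2,0,-3.5,0,0,0,0.6, -4,0,-3.5,0,0,0,0.6, -5,0,-3.5,0,0,0,0.6, -5,0,-3.5,0,0,0,0.6, -5,0,-3.5,0,0,0,0.6]'; python3 - <<'E'
from h import *
out=[]
for n in("top","scene"):
    c=camera(n);X=cloud(c);m=(c["range_z"]>0)&(np.hypot(X[...,0]-.536,X[...,1]+.228)<.066)&(abs(X[...,2]-.092)<.008);P=X[m]
    k=np.linalg.lstsq(np.c_[P[:,:2],np.ones(len(P))],P[:,2],rcond=None)[0]
    print(n,len(P),cv2.minEnclosingCircle((P[:,:2]*1000).astype(np.float32)),np.median(P[:,2]),np.round(k[:2],3))
    h=(np.hypot(X[...,0]-.536,X[...,1]+.228)<.04)&(X[...,2]>.12);r=cv2.minAreaRect((X[h][:,:2]*1000).astype(np.float32));print(r)
    u,v=(392,200) if n=="top" else (178,205)
    out.append(cv2.resize(c["frame"][v-60:v+60,u-60:u+60],(400,400)))
cv2.imwrite("pics/end.png",np.hstack(out)[:,:,::-1])
E
```

```text
time: 17.8
position: [0.5355, -0.2249, 0.1153]
eef_rot: [0.921, 0.39, -0.0, 0.0]
contact_force: [-0.4, -0.0, -0.5]
gripper_width: 0.0515
gripper_force: 0.0
time: 19.05
position: [0.4318, -0.3319, 0.22]
eef_rot: [0.921, 0.39, 0.0, 0.0]
contact_force: [0.7, 0.2, 0.3]
gripper_width: 0.0513
gripper_force: 0.0
top 1336 ((536.811767578125, -228.9275665283203), 60.12940216064453) 0.0918702909399256 [ 0.005 -0.002]
((537.4515991210938, -228.83843994140625), (38.932891845703125, 15.24795150756836), 45.14455795288086)
scene 738 ((533.56982421875, -227.3465118408203), 62.71851348876953) 0.09170288870469284 [-0.006 -0.008]
((535.9010009765625, -225.16644287109375), (41.30078125, 14.203627586364746), 46.70933532714844)
```

View pics/end.png

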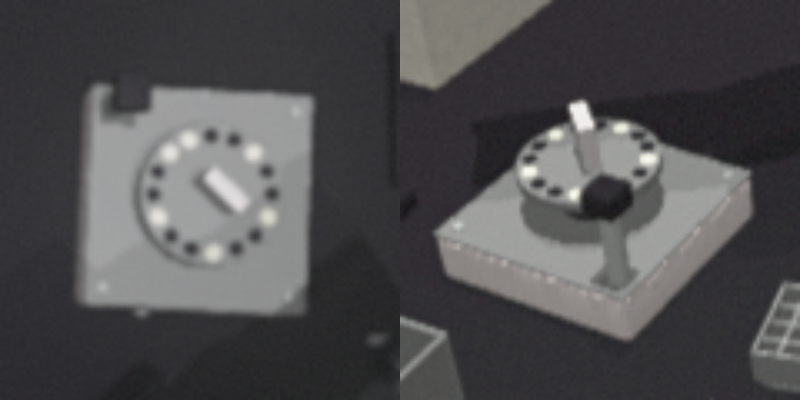

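The carousel sits level on the shaft. Its disc top is at 0.0918 m (0.092 expected), and the centre is within about 1 mm of the seat. The gripper is well away from it.

```bash
python3 -c "
from workcell import order;print(order.hand_in())"
```

```text
the job is handed in; nothing more can be done
None
```

The grey carousel is fitted on the changer's drive shaft: the slot found the tang, it measures level and at seat height, the gripper is clear, and the job is handed in (no verdict was returned).

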